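# Scrub out the tipped fruit press barrel

### The job

Take the bottle brush out of its holder and scrub the inside of the tipped-back press barrel with three full strokes, each down until the bristles press lightly but definitely on the piston at the bottom (feel for it, and linger a moment), then up until about half of the bristle head shows at the mouth. Be gentle with the barrel: do not ram it or swing it. Then set the brush, without dropping it, upright in its holder with its head fully down, and leave the tumbler, jar and reamer where they stand.

Things in the scene. Friction and masses are not known exactly. Their poses are not given: they have to be found in the camera images.
- barrel_mouth (a point): Centre of the mouth of the steel press barrel: a tube 150 mm long, 68 mm outside, 60 mm inside diameter, tipped back 24 to 39 degrees on a white stand, mouth up and roughly towards the robot. z: out of the mouth along the axis. Inside, a flat orange sprung piston lies anywhere from 70 to 110 mm below the mouth (differs each time, not measured); it yields 15 mm, 0.7 N per mm.
- barrel (a joint): Tilt of the barrel from vertical, rad: 0 upright, growing as the mouth tips to the stand's -x side. Held by a stiff hinge 75 mm below the mouth, on the barrel's axis; not to be moved.
- stand: White fixed stand of the barrel: base 150 x 140 x 12 mm, origin at the centre of its underside; two cheeks at y = +-50 mm (12 mm thick, 50 mm long in x, up to 115 mm high) carry the barrel's hinge 95 mm above the origin. The mouth tips towards its -x.
- brush: Loose bottle brush, 120 g, standing head down in its holder. Origin: centre of the flat end of the head; z along the brush to the handle. Stiff blue and white bristle head, 44 mm diameter, z = 0 to 55 mm; steel stem, 10 mm diameter; yellow square handle 22 x 22 mm (sides along x and y), z = 115 to 200 mm.
- brush_tip (a point): Centre of the flat lower end of the bristle head (the brush's origin).
- brush_grip (a point): Middle of the part of the handle to grip, on the brush's axis 160 mm above its lower end, 40 mm below the handle's top.
- holder: Fixed round grey holder of the brush, 66 mm outside (80 mm at the foot) and 56 mm inside diameter, 75 mm high, inner floor 6 mm above its origin (centre of its underside).
- holder_in (a point): Centre of the holder's inner floor; the brush stands on it.
- tumbler: Loose green glass tumbler, 70 mm diameter, 100 mm high; origin at the centre of its underside. Bystander.
- jar: Loose amber jar with a white cap, 68 mm diameter, 110 mm high; origin at the centre of its underside. Bystander.
- reamer: Loose white ceramic citrus reamer, 90 mm diameter, 60 mm high; origin at the centre of its underside. Bystander.
Not all that is in view belongs to the job. Of the things that look like the brush, the smaller one is meant. What is shaped like the holder but yellow is not meant.

How it is judged:
By the outcome, as a careful person would: the job done as asked, in the order asked, and still so for the second after the job is handed in, with the robot touching nothing.
It also fails if it takes over 66 s, if anything falls off the work surface, if the arm or the gripper's body presses on something with over 40 N, if the wrist force passes 120 N, or if a joint passes its speed limit or range.

### The arm

A 6-joint arm with a two-finger parallel gripper is mounted at the origin on the work surface. World frame = base frame: x ahead of the robot, y to its left, z up, the work surface at z = 0. Lengths are in m, angles in rad, forces in N, time in s.
With the tool pointing down it reaches from about 0.35 to 0.875 m from the base axis. Payload 4.2 kg.
Tool frame: the origin (TCP) lies at the very end of the fingers, on their centre line; the grasp point (between the pads) lies 19 mm behind it; z points along the fingers, y is the line along which they close (so a half turn about z gives the same grasp; the last joint's range is limited). The gripper opens to 85 mm and grips with 20 to 120 N. Pads are 22 mm wide; open, the fingers measure 114 mm over their backs; the gripper's body (76 mm by 85 mm) begins 54 mm behind the grasp point. The pads swing forward as they close: fully open they stand 13 mm farther back than shut.
Start: joints at [1.474, 0.385, 0.008, 0, -1.194, -0.259], TCP at [0.218, 0.586, 0.231] pointing down, gripper open.
Joint ranges: [-3.14, 3.14], [-1.21, 2.06], [-1.07, 1.41], [-3.16, 2.05], [-2.99, -0.16], [-3.1, 3.1]. Speed limits (rad/s): [2.79, 2.79, 3.14, 3.14, 3.14, 3.14].

### API

Orientations are given as a unit quaternion [x, y, z, w].
In Python, from cell import state, vision, ctrl gives the robot as it stands.
- The arm moves only by the tool send_rows, never from a script. Its argument "deltas" is a list that holds one entry, the list of rows, each a list of 7 numbers: the opening, from -1 (shut) to 1 (fully open), then the shift along the tool's x, y, z in cm, then the turn, a rotation vector about the tool's x, y, z in rad. In form: [[[gripper, x, y, z, wx, wy, wz], ...]]. A call has 1 to 12 rows; each row shifts and turns the commanded pose from where the row before left it, along the tool's axes as they then stand; what a row does not reach is not made up. A row lasts 1/8 s, in which the tool goes at most 62.5 mm and 10.7 degrees, less where a joint would pass 70% of its speed; a pose out of reach is approached as far as the arm can. A call is refused whole if a number of a shift passes 6.25 or a number of a turn 0.188, either way. A call with a gripper value outside its range is refused whole. The fingers move at their own pace and stop on an object; "squeeze" is the grip in N (left out, the last holds). Time passes only in rows, so rows that do not move let the fingers close. It gives the time, the measured TCP pose, the force, the opening and the grip force at its end, in the units of the state.
- state(): the state, without advancing time (a new reading comes with each control period).
- vision.get_image(name): name is "side" or "top"; returns (picture, depth): 400x640x3 uint8, red, green, blue; 400x640 float32, m along the optical axis (not along the pixel's ray), 0 where there is no reading.
- vision.camera_params(name): a dict with "vfov" (degrees; the focal length in pixels is half the picture's height over the tangent of half this angle, whatever the lens; pixels are square), "cx", "cy" (the principal point, pixels), "pose" (4x4, takes a point from camera to world coordinates). Camera axes: x right, y down, z forward; pixel columns grow to the right and rows downward; lengths in m; the calibration is good to about 2 mm. A picture is of the moment at which its call begins. camera_params takes no time and is no camera call.
- ctrl.hand_in(): hands the job in; it is judged then, once.
Trained networks look in the newest picture that a camera, given by its name, has taken for a name from the list of things; names that differ only in an ending like _2 or _b are one class to them, and where a whole thing is asked for, a point or a joint stands for the part that bears it (a point fixed in the world has none). Each returns a list of dicts, best first, with "conf" (0 to 1); they miss things now and then, are a little off and sometimes report something else, mostly with a low value. They report only what shows in the picture. A call takes as long as a camera call. They do not tell look-alikes from the thing itself.
- vision.find_in(camera, name): "pixel" ([column, row] in pixels, amid what is visible of it).
- vision.mark_of(camera, name): "pixel" ([column, row] in pixels: a listed point, or the origin of a listed thing).
The state is a dict: "time": time; "joint_positions": joint angles; "qvel": joint speeds; "joint_efforts": joint torques, N m; "position": TCP position; "ee_rot": TCP orientation; "force": force on the tool from outside, world axes, zero at the start; "wrist_torque": the same for the moment, N m; "width": finger opening in m; "finger_force": force on a finger pad.
Only numpy, scipy, OpenCV 4.12 (cv2) and the standard library are available. Lean on these libraries where they do the work, as an engineer would, in place of code of your own. Each camera call takes 0.05 s, during which the arm holds its last target. There are 200 camera calls.

## Working session

There is one attempt and no reset: what is moved stays moved. The work goes in short steps, Python scripts to look and compute and a tool call to move; the robot and the scene stay as the last step left them, time stands still between calls to the robot, and variables do not carry over. Pictures are saved under pics/ and viewed, at most 10 in all, crops included, and the job is handed in when it is done.

Besides the shell and the picture viewer there is one more tool, called after "Call:" as name(argument=value, ...) on one line, values as JSON. send_rows: Moves the arm, as the interface text tells. Its arguments: {"type":"object","properties":{"deltas":{"type":"array"},"squeeze":{"type":"number"}},"required":["deltas"]}

```bash
ls; mkdir -p pics; python3 - <<'E'
from cell import state, vision, ctrl
import cv2, numpy as np
print(state())
for n in ("side","top"):
    im,d=vision.get_image(n); cv2.imwrite(f"pics/{n}0.png",im[:,:,::-1]); np.save(f"{n}_d.npy",d); np.save(f"{n}_i.npy",im)
    p=vision.camera_params(n); print(n,p)
    for t in ("brush","holder","stand","barrel"):
        print(t,[(np.round(r["pixel"]).tolist(),round(r["conf"],2)) for r in vision.find_in(n,t)])
    for t in ("brush_tip","brush_grip","barrel_mouth","holder_in","stand","tumbler","jar","reamer","holder"):
        print("M",t,[(np.round(r["pixel"],1).tolist(),round(r["conf"],2)) for r in vision.mark_of(n,t)])
E
```

```text
pics
{'time': 0.0, 'joint_positions': array([ 1.47361201e+00,  3.85605621e-01,  6.60057860e-03, -5.04749533e-04,
       -1.19401805e+00, -2.58601423e-01]), 'qvel': array([ 0.00013182, -0.00169084, -0.00010753,  0.00044156,  0.00249182,
        0.00102019]), 'joint_efforts': array([-8.65307766e-05, -3.92287052e+01,  1.88397503e+01,  4.18621883e+00,
       -4.65875346e-03, -6.78794034e-07]), 'position': array([0.21747929, 0.5853034 , 0.23018125]), 'ee_rot': array([ 9.84201628e-01, -1.77047625e-01, -1.44042761e-04,  1.12867033e-03]), 'force': array([-0.88650958, -0.29688606, -0.17674991]), 'wrist_torque': array([ 0.0645003 ,  0.02810027, -0.0580536 ]), 'finger_force': 0.0, 'width': 0.08524791669836032}
side {'vfov': 49.743253748628945, 'cx': 318.717811669585, 'cy': 190.85547455839918, 'pose': array([[ 0.91937951, -0.29363878,  0.26175864,  0.35551722],
       [-0.39306263, -0.6593727 ,  0.64088174, -0.54462451],
       [-0.01559123, -0.69210108, -0.72163218,  0.79012738],
       [ 0.        ,  0.        ,  0.        ,  1.        ]])}
brush [([311.0, 130.0], 0.91), ([362.0, 122.0], 0.85)
[... 972 characters left out ...]
,
       [ 0.00000000e+00,  0.00000000e+00,  0.00000000e+00,
         1.00000000e+00]])}
brush [([258.0, 110.0], 0.83), ([262.0, 171.0], 0.73)]
holder [([212.0, 182.0], 0.68), ([268.0, 181.0], 0.64)]
stand [([431.0, 183.0], 0.61)]
barrel [([438.0, 177.0], 0.57)]
M brush_tip [([264.9, 127.9], 0.89), ([267.7, 176.1], 0.58)]
M brush_grip [([255.3, 99.4], 0.87), ([254.6, 164.3], 0.72)]
M barrel_mouth [([452.9, 195.2], 0.56)]
M holder_in [([265.5, 176.3], 0.92), ([209.8, 185.2], 0.75)]
M stand [([424.8, 183.9], 0.86)]
M tumbler [([339.6, 134.6], 0.58)]
M jar [([350.7, 259.2], 0.82), ([424.8, 185.0], 0.42)]
M reamer [([206.7, 273.4], 0.88)]
M holder [([267.8, 177.7], 0.63), ([214.9, 182.8], 0.59)]
```

View pics/side0.png

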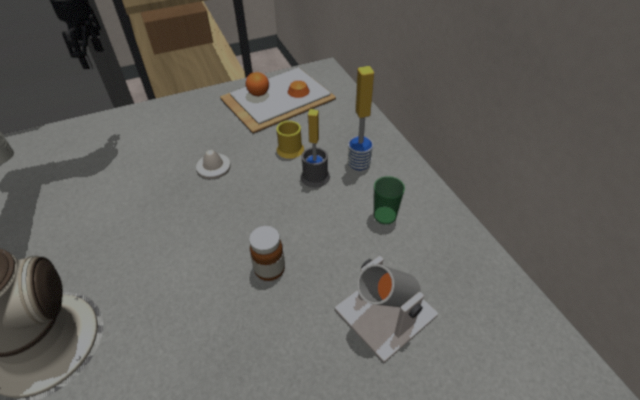

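View pics/top0.png

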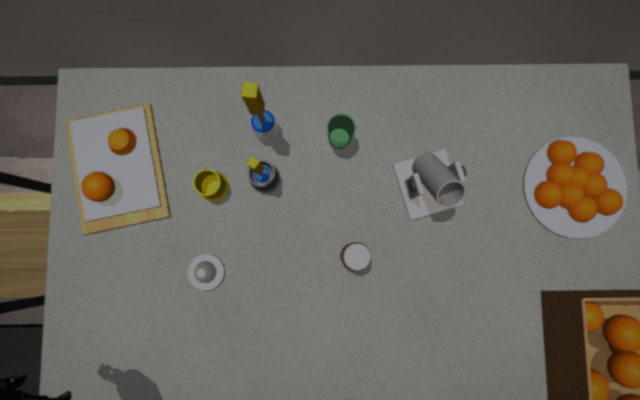

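The side view shows the small brush in the grey holder (handle 313,127, holder 315,170), the large look-alike at (365,100) and the yellow holder at (289,138). The barrel's mouth is at (377,285) on the stand at (385,313). In the top view the brush handle is at (254,163), the grey holder at (263,175), and the barrel at (438,177) with its mouth at (452,193).

```bash
cat > h.py <<'E'
from cell import state, vision, ctrl
import numpy as np, cv2
from scipy.spatial.transform import Rotation as R
from scipy.optimize import least_squares
P={n:vision.camera_params(n) for n in("side","top")}
def ray(n,px):
    p=P[n]; f=200/np.tan(np.radians(p["vfov"]/2)); px=np.atleast_2d(px)
    return np.c_[(px[:,0]-p["cx"])/f,(px[:,1]-p["cy"])/f,np.ones(len(px))]
def world(n,px,z):
    T=P[n]["pose"]; return ray(n,px)*np.reshape(z,(-1,1))@T[:3,:3].T+T[:3,3]
def proj(n,X):
    p=P[n];T=p["pose"]; f=200/np.tan(np.radians(p["vfov"]/2)); c=(np.atleast_2d(X)-T[:3,3])@T[:3,:3]
    return c[:,:2]/c[:,2:]*f+[p["cx"],p["cy"]]
def tri(a,b):
    r=least_squares(lambda X:np.r_[proj("side",X)[0]-a,proj("top",X)[0]-b],[.6,0,.1]); return r.x,np.abs(r.fun).max()
def cloud(n,d,box):
    u0,u1,v0,v1=box; v,u=np.mgrid[v0:v1,u0:u1]; px=np.c_[u.ravel(),v.ravel()]; z=d[v,u].ravel(); k=z>0
    return world(n,px[k],z[k]),px[k]
E
python3 - <<'E'
from h import *
np.set_printoptions(precision=4,suppress=True)
for t,a,b in [("grip",[313.3,125.6],[254.6,164.3]),("mouth",[375.9,283.7],[452.9,195.2]),("hin",[318.1,179.7],[265.5,176.3]),("stand",[385.4,312.8],[424.8,183.9]),("tumbler",[384.6,218],[339.6,134.6]),("jar",[267,265],[350.7,259.2])]: print(t,*tri(a,b))
D={n:np.load(n+"_d.npy") for n in P}; I={n:np.load(n+"_i.npy").astype(int) for n in P}
# handle cloud
for n,box in(("side",(300,325,105,150)),("top",(244,268,150,180))):
    X,px=cloud(n,D[n],box); c=I[n][px[:,1],px[:,0]]; k=(c[:,0]>90)&(c[:,1]>80)&(c[:,2]<70)
    Y=X[k]; print(n,len(Y),Y.min(0),Y.max(0),np.median(Y,0))
    T=Y[Y[:,2]>Y[:,2].max()-.006]; print(" top pts",len(T),T.mean(0),T.min(0),T.max(0))
# table check + holder
X,px=cloud("top",D["top"],(300,340,200,240)); print("table z top",np.median(X[:,2]))
X,px=cloud("side",D["side"],(300,340,200,240)); print("table z side",np.median(X[:,2]))
for n,box in(("side",(295,335,140,190)),("top",(240,285,155,200))):
    X,px=cloud(n,D[n],box); k=(X[:,2]>.068)&(X[:,2]<.08); Y=X[k]
    # grey rim only
    c=I[n][px[k,1],px[k,0]]; Y=Y[(np.ptp(c,axis=1)<25)]; print(n,"rim",len(Y),Y.min(0),Y.max(0))
    if len(Y)>5:
        r=least_squares(lambda q:np.hypot(*(Y[:,:2]-q).T)-.0305,Y[:,:2].mean(0),loss="soft_l1",f_scale=.002); print(r.x,np.abs(r.fun).mean())
# barrel
for n,box in(("side",(330,445,245,370)),("top",(385,475,140,225))):
    X,px=cloud(n,D[n],box); k=(X[:,2]>.02); print(n,k.sum(),X[k].min(0),X[k].max(0))
    c=I[n][px[:,1],px[:,0]]; o=(c[:,0]-c[:,2]>60)&k; print(" orange",o.sum(),X[o].mean(0) if o.any() else "")
for n,c,w,s in(("side",(385,310),(75,65),5),("top",(432,185),(50,45),6)):
    im=np.load(n+"_i.npy")[c[1]-w[1]:c[1]+w[1],c[0]-w[0]:c[0]+w[0],::-1]
    cv2.imwrite(f"pics/{n}_barrel.png",cv2.resize(im,None,fx=s,fy=s,interpolation=2))
E
```

```text
grip [0.6536 0.2079 0.1676] 0.2977323819735034
mouth [ 0.5857 -0.2216  0.1598] 0.9036916136177808
hin [ 0.6589  0.2047 -0.0104] 0.5542174161787443
stand [ 0.6336 -0.2033 -0.0071] 0.05363302240783696
tumbler [ 0.7589  0.0147 -0.0066] 2.1051417045029552
jar [ 0.4475 -0.0093  0.0096] 1.1554664378364805
side 107 [0.6385 0.1925 0.0081] [0.7744 0.4899 0.2108] [0.6509 0.2043 0.2034]
 top pts 50 [0.6505 0.2035 0.2083] [0.6388 0.1928 0.2048] [0.6614 0.2187 0.2108]
top 104 [ 0.6394  0.1932 -0.0052] [0.6891 0.252  0.2098] [0.6516 0.2059 0.2048]
 top pts 71 [0.6517 0.206  0.2057] [0.6412 0.1932 0.2038] [0.6624 0.2179 0.2098]
table z top -0.0008203885767721353
table z side 0.002805804721987548
side rim 216 [0.6183 0.1732 0.0681] [0.6825 0.2406 0.08  ]
[0.6511 0.2048] 0.0029337747997041945
top rim 160 [0.6198 0.1725 0.069 ] [0.6854 0.237  0.0783]
[0.6527 0.2049] 0.0017111974409681375
side 2846 [ 0.5593 -0.2728  0.0201] [ 0.7009 -0.1402  0.1779]
 orange 242 [ 0.6268 -0.1935  0.0846]
top 2229 [ 0.5624 -0.2728  0.0203] [ 0.7029 -0.141   0.1745]
 orange 0
```

```bash
python3 - <<'E'
from h import *
np.set_printoptions(precision=4,suppress=True)
D={n:np.load(n+"_d.npy") for n in P}; I={n:np.load(n+"_i.npy").astype(int) for n in P}
C={}
for n,box in(("side",(325,450,240,375)),("top",(380,480,135,230))):
    X,px=cloud(n,D[n],box); k=(X[:,2]>.022)&(X[:,2]<.3); C[n]=X[k]
def resid(q,X):
    x,y,psi,th,dp=q; L=(X-[x,y,0])@R.from_euler("z",psi).as_matrix()
    cheek=np.full(len(X),1.)
    for s in(-1,1):
        e=np.abs(L-[0,s*.05,.0575])-[.025,.006,.0575]
        cheek=np.minimum(cheek,np.abs(np.linalg.norm(np.maximum(e,0),axis=1)+np.minimum(e.max(1),0)))
    a=np.array([-np.sin(th),0,np.cos(th)]); w=L-[0,0,.095]; t=w@a; r=np.linalg.norm(w-np.outer(t,a),axis=1)
    e=np.c_[np.abs(r-.032)-.002,np.abs(t)-.075]
    cyl=np.abs(np.linalg.norm(np.maximum(e,0),axis=1)+np.minimum(e.max(1),0))
    pis=np.hypot(t-(.075-dp),np.maximum(r-.03,0))
    return np.minimum(np.minimum(cheek,cyl),pis)
for nm,X in(("side",C["side"]),("top",C["top"]),("both",np.vstack(list(C.values())))):
    best=min((least_squares(resid,[.634,-.203,p0,th,dp],args=(X,),loss="soft_l1",f_scale=.002,x_scale=[.01,.01,.1,.1,.01]) for p0 in(.1,.3,.5,.8) for th in(.45,.6) for dp in (.08,.1)),key=lambda r:r.cost)
    q=best.x; a=R.from_euler("z",q[2]).apply([-np.sin(q[3]),0,np.cos(q[3])]); print(nm,len(X),q,"mean",resid(q,X).mean(),"axis",a,"mouth",np.r_[q[:2],.095]+.075*a,"deg",np.degrees(q[3]))
X,px=cloud("top",D["top"],(244,268,150,180)); k=(X[:,2]>.2)&(X[:,2]<.215); 
print("handle top",cv2.minAreaRect((X[k][:,:2]*1000).astype(np.float32)), X[k].mean(0))
X,px=cloud("side",D["side"],(300,325,100,150)); k=(X[:,2]>.2)&(X[:,2]<.215)&(X[:,1]<.23)
print("handle top side",cv2.minAreaRect((X[k][:,:2]*1000).astype(np.float32)), X[k].mean(0))
s=state(); print(R.from_quat(s["ee_rot"]).as_matrix())
im=[cv2.resize(np.load("top_i.npy")[150:190,240:280,::-1],None,fx=10,fy=10,interpolation=2),cv2.resize(np.load("side_i.npy")[100:140,295:335,::-1],None,fx=10,fy=10,interpolation=2)]
cv2.imwrite("pics/handle.png",np.hstack(im))
E
```

```text
side 2833 [ 0.6313 -0.2059  0.2658  0.6493  0.0826] mean 0.001219339489974424 axis [-0.5834 -0.1588  0.7965] mouth [ 0.5876 -0.2178  0.1547] deg 37.20007879266104
top 2220 [ 0.6312 -0.2075  0.2754  0.6575  0.0791] mean 0.0010380300436709181 axis [-0.5881 -0.1662  0.7915] mouth [ 0.5871 -0.22    0.1544] deg 37.672963619568264
both 5053 [ 0.6311 -0.2066  0.2638  0.6527  0.0828] mean 0.001294212261400527 axis [-0.5863 -0.1584  0.7944] mouth [ 0.5871 -0.2185  0.1546] deg 37.39705695257511
handle top ((652.5667114257812, 205.47015380859375), (21.67546272277832, 22.094890594482422), 55.31462097167969) [0.652  0.2055 0.2049]
handle top side ((651.3090209960938, 205.56179809570312), (22.122987747192383, 22.50621795654297), 48.710174560546875) [0.6506 0.2035 0.2071]
[[ 0.9374 -0.3483 -0.    ]
 [-0.3483 -0.9374 -0.    ]
 [ 0.      0.     -1.    ]]
```

View pics/handle.png

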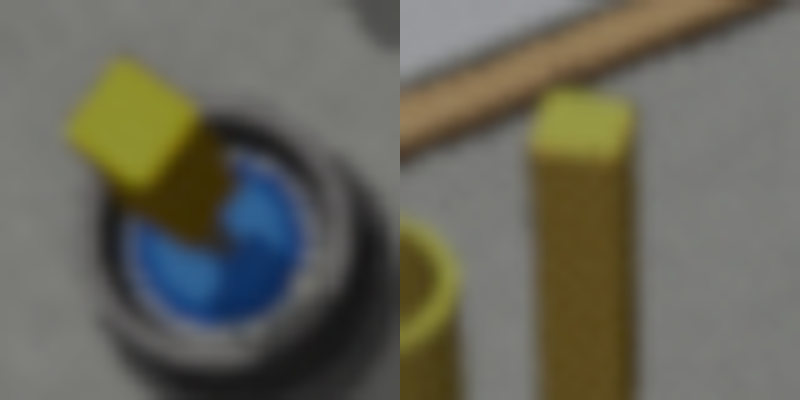

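The crop shows the square handle's top with sides at about 51° and -39° in the world xy plane, and the brush standing upright in the grey holder.

```bash
cat >> h.py <<'E'
A=np.array([-.5863,-.1590,.7944]); A/=np.linalg.norm(A); M=np.array([.5871,-.2187,.1546])
def plan(p1,R1,n,p0=None,R0=None):
    s=state(); p0=s["position"] if p0 is None else np.array(p0); R0=R.from_quat(s["ee_rot"]) if R0 is None else R0
    w=(R0.inv()*R1).as_rotvec(); dp=(np.array(p1)-p0)/n
    for i in range(n):
        Ri=R0*R.from_rotvec(w*i/n); print(np.round(Ri.inv().apply(dp)*100,2).tolist(),np.round(w/n,4).tolist())
def down(yaw_y):  # tool z down, tool y at angle yaw_y
    y=np.array([np.cos(yaw_y),np.sin(yaw_y),0]); z=np.array([0,0,-1.]); return R.from_matrix(np.c_[np.cross(y,z),y,z])
E
python3 - <<'E'
from h import *
print(tri([367.3,88.1],[255.3,99.4]),tri([361.7,162.3],[264.9,127.9]))
plan([.652,.2052,.25],down(np.radians(51-180)),11)
E
```

```text
(array([0.77720296, 0.1953195 , 0.24169369]), np.float64(2.2014032065022207)) (array([0.7842469 , 0.20436908, 0.00426199]), np.float64(1.2979616947923773))
[4.91, 1.87, -0.17] [0.0, -0.0, 0.0295]
[4.96, 1.72, -0.17] [0.0, -0.0, 0.0295]
[5.01, 1.58, -0.17] [0.0, -0.0, 0.0295]
[5.05, 1.43, -0.17] [0.0, -0.0, 0.0295]
[5.09, 1.28, -0.17] [0.0, -0.0, 0.0295]
[5.13, 1.13, -0.17] [0.0, -0.0, 0.0295]
[5.16, 0.97, -0.17] [0.0, -0.0, 0.0295]
[5.19, 0.82, -0.17] [0.0, -0.0, 0.0295]
[5.21, 0.67, -0.17] [0.0, -0.0, 0.0295]
[5.22, 0.51, -0.17] [0.0, -0.0, 0.0295]
[5.24, 0.36, -0.17] [0.0, -0.0, 0.0295]
```

Call:
send_rows(deltas=[[[1,4.9,1.9,-0.2,0,0,0.03],[1,4.9,1.7,-0.2,0,0,0.03],[1,5.0,1.6,-0.2,0,0,0.03],[1,5.0,1.4,-0.2,0,0,0.03],[1,5.1,1.3,-0.2,0,0,0.03],[1,5.1,1.1,-0.2,0,0,0.03],[1,5.2,1.0,-0.2,0,0,0.03],[1,5.2,0.8,-0.2,0,0,0.03],[1,5.2,0.7,-0.2,0,0,0.03],[1,5.2,0.5,-0.2,0,0,0.03],[1,5.2,0.4,-0.2,0,0,0.03],[1,0,0,0,0,0,0]]], squeeze=70)

```text
time: 2.9
position: [0.6514, 0.2015, 0.2523]
ee_rot: [0.941, -0.339, -0.0, 0.0]
force: [0.5, -0.4, -0.2]
width: 0.0855
finger_force: 0.0
```

```bash
python3 - <<'E'
from h import *
s=state(); print(s["time"],s["position"],s["force"],s["joint_positions"].round(2))
plan([.652,.2052,.25],down(np.radians(51-180)),1)
E
```

```text
2.9 [0.65135013 0.20150783 0.25233468] [ 0.4574701  -0.41838609 -0.17327314] [ 0.54  0.47  0.2   0.   -1.3   0.34]
[-0.19, -0.33, 0.23] [0.0009, -0.0, -0.0101]
```

Call:
send_rows(deltas=[[[1,-0.2,-0.3,1.0,0,0,-0.01],[1,0,0,2.5,0,0,0],[1,0,0,2.5,0,0,0],[1,0,0,2.5,0,0,0],[1,0,0,2.0,0,0,0],[1,0,0,0,0,0,0],[-1,0,0,0,0,0,0],[-1,0,0,0,0,0,0],[-1,0,0,0,0,0,0],[-1,0,0,0,0,0,0],[-1,0,0,0,0,0,0],[-1,0,0,0,0,0,0]]])

```text
time: 4.4
position: [0.6502, 0.2081, 0.1492]
ee_rot: [0.943, -0.331, 0.001, -0.0]
force: [0.5, -0.4, 4.2]
width: 0.0212
finger_force: 68.2
```

Call:
send_rows(deltas=[[[-1,0,0,-1.0,0,0,0],[-1,0,0,-2.0,0,0,0],[-1,0,0,-2.5,0,0,0],[-1,0,0,-3.0,0,0,0],[-1,0,0,-4.0,0,0,0],[-1,0,0,-4.0,0,0,0],[-1,0,0,-3.0,0,0,0],[-1,0,0,-1.0,0,0,0],[-1,0,0,0,0,0,0]]])

```text
time: 5.52
position: [0.6494, 0.208, 0.3527]
ee_rot: [0.943, -0.332, -0.001, 0.0]
force: [-0.4, 0.3, -1.0]
width: 0.0211
finger_force: 68.1
```

```bash
cat > brush.py <<'E'
from h import *
def see(tag,T=None):
    "blue/white head and stem seen by both cameras, in tool frame"
    s=state(); Rt=R.from_quat(s["ee_rot"]); p=s["position"]; out={}
    for n in P:
        im,d=vision.get_image(n); cv2.imwrite(f"pics/{n}_{tag}.png",im[:,:,::-1])
        v,u=np.mgrid[0:400,0:640]; k=d>0; px=np.c_[u[k],v[k]]; X=Rt.inv().apply(world(n,px,d[k])-p)
        c=im[k].astype(int); m=(np.hypot(X[:,0],X[:,1])<.06)&(X[:,2]>.02)&(X[:,2]<.17)
        out[n]=(X[m],c[m])
    return s,out
E
python3 - <<'E'
from brush import *
np.set_printoptions(precision=4,suppress=True)
s,o=see("lift"); print(s["time"],s["position"],R.from_quat(s["ee_rot"]).as_matrix(),s["force"],s["wrist_torque"],s["width"])
for n,(X,c) in o.items():
    h=X[X[:,2]>.085]; print(n,len(X),len(h),h.min(0),h.max(0))
    r=least_squares(lambda q:np.hypot(h[:,0]-q[0]-q[2]*(h[:,2]-.115),h[:,1]-q[1]-q[3]*(h[:,2]-.115))-.022,[0,0,0,0],loss="soft_l1",f_scale=.002,); print(" head centre at z=.115, slopes",r.x,np.abs(r.fun).mean())
im=cv2.imread("pics/side_lift.png"); c=proj("side",s["position"]-[0,0,.05])[0].astype(int); print(c)
cv2.imwrite("pics/lift_crop.png",cv2.resize(im[max(c[1]-90,0):c[1]+90,max(c[0]-90,0):c[0]+90],None,fx=3,fy=3))
E
```

```text
5.525 [0.6494 0.208  0.3527] [[ 0.7802 -0.6255 -0.001 ]
 [-0.6255 -0.7802  0.0002]
 [-0.001   0.0005 -1.    ]] [-0.4367  0.258  -0.9679] [ 0.0404  0.0373 -0.0626] 0.02114331656259613
side 643 478 [-0.02   -0.0176  0.0851] [0.0245 0.0258 0.1413]
 head centre at z=.115, slopes [ 0.0018 -0.0011  0.0165  0.0443] 0.0021685993936718657
top 241 241 [-0.0189 -0.0198  0.0862] [0.02   0.0232 0.136 ]
 head centre at z=.115, slopes [ 0.0044  0.0004 -0.2191  0.0152] 0.0021950363524860686
[310  74]
```

View pics/lift_crop.png

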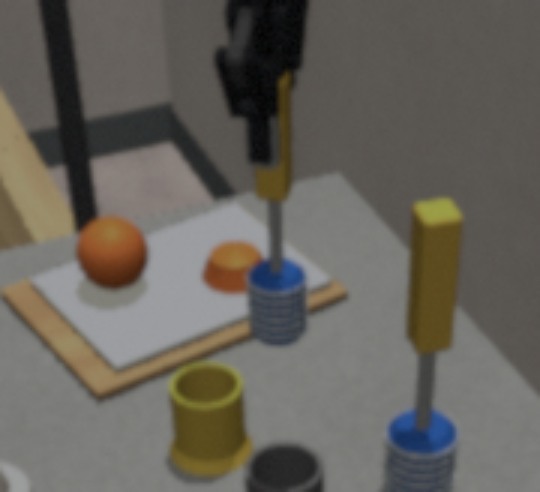

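The brush is held straight in the crop, with its head 141 mm past the TCP, and the grey holder is empty below it. Next I plan the transit to a point on the barrel axis, 60 mm outside the mouth.

```bash
cat >> h.py <<'E'
OFF=np.array([.002,0,.141])   # brush tip in tool frame
def Rb(R0):
    z0=R0.apply([0,0,1]); c=np.cross(z0,-A); return R.from_rotvec(c/max(np.linalg.norm(c),1e-9)*np.arctan2(np.linalg.norm(c),z0@-A))*R0
def tcp(depth,R1): return M-A*depth-R1.apply(OFF)   # tip `depth` below mouth
E
python3 - <<'E'
from h import *
R1=Rb(R.from_quat(state()["ee_rot"])); print(tcp(-.06,R1)); plan(tcp(-.06,R1),R1,12)
E
```

```text
[ 0.46793308 -0.24934295  0.31355048]
[1.21, 3.92, 0.32] [0.0442, 0.0322, -0.0]
[1.2, 3.93, 0.19] [0.0442, 0.0322, -0.0]
[1.19, 3.93, 0.05] [0.0442, 0.0322, -0.0]
[1.2, 3.93, -0.08] [0.0442, 0.0322, -0.0]
[1.2, 3.93, -0.22] [0.0442, 0.0322, -0.0]
[1.21, 3.91, -0.35] [0.0442, 0.0322, -0.0]
[1.22, 3.89, -0.49] [0.0442, 0.0322, -0.0]
[1.24, 3.87, -0.62] [0.0442, 0.0322, -0.0]
[1.26, 3.84, -0.75] [0.0442, 0.0322, -0.0]
[1.29, 3.8, -0.88] [0.0442, 0.0322, -0.0]
[1.32, 3.76, -1.0] [0.0442, 0.0322, -0.0]
[1.35, 3.72, -1.12] [0.0442, 0.0322, -0.0]
```

Call:
send_rows(deltas=[[[-1,1.2,3.9,0.3,0.044,0.032,0],[-1,1.2,3.9,0.2,0.044,0.032,0],[-1,1.2,3.9,0.0,0.044,0.032,0],[-1,1.2,3.9,-0.1,0.044,0.032,0],[-1,1.2,3.9,-0.2,0.044,0.032,0],[-1,1.2,3.9,-0.4,0.044,0.032,0],[-1,1.2,3.9,-0.5,0.044,0.032,0],[-1,1.2,3.9,-0.6,0.044,0.032,0],[-1,1.3,3.8,-0.8,0.044,0.032,0],[-1,1.3,3.8,-0.9,0.044,0.032,0],[-1,1.3,3.8,-1.0,0.044,0.032,0],[-1,1.3,3.7,-1.1,0.044,0.032,0]]])

```text
time: 7.12
position: [0.467, -0.2482, 0.3147]
ee_rot: [0.894, -0.314, 0.263, -0.183]
force: [0.6, -0.7, -1.6]
width: 0.0213
finger_force: 68.3
```

```bash
python3 - <<'E'
from h import *
s=state();R0=R.from_quat(s["ee_rot"]);R1=Rb(R0); print(s["time"],s["joint_positions"].round(2),s["position"],tcp(-.06,R1)); plan(tcp(-.06,R1),R1,1)
E
```

```text
7.125 [-0.46  0.   -0.22 -0.54 -0.9   1.59] [ 0.46700086 -0.24815807  0.31469236] [ 0.46793382 -0.24934178  0.31355126]
[0.1, 0.1, 0.13] [-0.0013, 0.0023, 0.0]
```

```bash
python3 - <<'E'
from brush import *
np.set_printoptions(precision=4,suppress=True)
s,o=see("pre"); print(s["position"],s["force"])
for n,(X,c) in o.items():
    h=X[(X[:,2]>.09)&(X[:,2]<.15)]; b=h[(c[(X[:,2]>.09)&(X[:,2]<.15)][:,2]-c[(X[:,2]>.09)&(X[:,2]<.15)][:,0])>20]
    for nm,g in(("all",h),("blue",b)):
        r=least_squares(lambda q:np.hypot(g[:,0]-q[0],g[:,1]-q[1])-.022,[0,0],loss="soft_l1",f_scale=.002); print(n,nm,len(g),r.x,np.abs(r.fun).mean(),g[:,2].max())
ims=[]
for n in P:
    im=cv2.imread(f"pics/{n}_pre.png")
    for dd in(-.06,0,.08): 
        q=proj(n,M-A*dd)[0]; cv2.circle(im,(int(q[0]),int(q[1])),1,(0,0,255),-1)
    c=proj(n,M+A*.05)[0].astype(int); y0=max(c[1]-60,0);x0=c[0]-60; ims.append(cv2.resize(im[y0:y0+120,x0:x0+120],(400,400),interpolation=2))
cv2.imwrite("pics/pre_crop.png",np.hstack(ims))
E
```

```text
[ 0.467  -0.2482  0.3147] [ 0.6441 -0.6618 -1.6074]
side all 492 [ 0.0024 -0.0016] 0.0007419952040839228 0.13616406043568882
side blue 113 [ 0.001  -0.0013] 0.0014404908893613467 0.1091560668315896
top all 467 [0.0053 0.0063] 0.0013994807244865411 0.1420204866762477
top blue 241 [0.0051 0.0068] 0.0019499127275142182 0.1374938973670541
```

View pics/pre_crop.png

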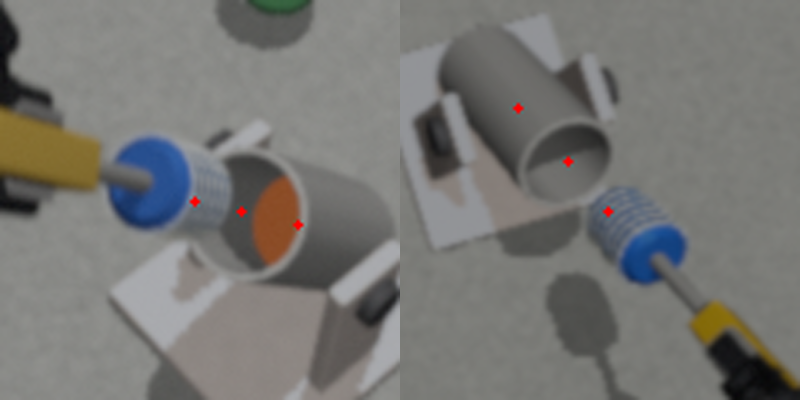

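Call:
send_rows(deltas=[[[-1,0.1,0.1,0.1,-0.001,0.002,0],[-1,0,0,0,0,0,0],[-1,0,0,0,0,0,0]]])

```text
time: 7.6
position: [0.4698, -0.2476, 0.3153]
ee_rot: [0.894, -0.313, 0.264, -0.182]
force: [0.4, -0.6, -1.6]
width: 0.0213
finger_force: 68.5
```

```bash
python3 - <<'E'
from brush import *
np.set_printoptions(precision=4,suppress=True)
s,o=see("pre2"); print(s["position"],s["force"],s["wrist_torque"])
def fit(g,ks): 
    r=least_squares(lambda q:np.hypot(g[:,0]-q[0]-q[2]*(g[:,2]-.115),g[:,1]-q[1]-q[3]*(g[:,2]-.115))-ks,[0,0,0,0],loss="soft_l1",f_scale=.001); return r.x,np.abs(r.fun).mean()
Rt=R.from_quat(s["ee_rot"])
for n,(X,c) in o.items():
    h=X[(X[:,2]>.09)&(X[:,2]<.138)&(np.hypot(X[:,0],X[:,1])<.035)]; print(n,"head",len(h),*fit(h,.022))
    print("  view dir in tool",Rt.inv().apply(P[n]["pose"][:3,3]-s["position"]))
a=(Rt.inv().apply(A)); print("axis in tool",a,"mouth in tool",Rt.inv().apply(M-s["position"]))
for m in((.5876,-.2178,.1547),(.5871,-.22,.1544)): print("per cam mouth",Rt.inv().apply(np.array(m)-s["position"]))
E
```

```text
[ 0.4698 -0.2476  0.3153] [ 0.3946 -0.6326 -1.6165] [-0.3881  1.3794  0.0274]
side head 490 [ 0.0025 -0.0015  0.0124  0.0029] 0.0007553656793642165
  view dir in tool [ 0.2892  0.0393 -0.4915]
top head 501 [ 0.0036  0.0005  0.0143 -0.0516] 0.001993770635938946
  view dir in tool [ 0.0694 -0.6211 -0.5652]
axis in tool [-0.0003 -0.0003 -1.    ] mouth in tool [0.0013 0.003  0.201 ]
per cam mouth [0.0011 0.0021 0.2014]
per cam mouth [0.0021 0.0041 0.201 ]
```

Call:
send_rows(deltas=[[[-1,-0.15,0.35,0,0,0,0],[-1,0,0,1.0,0,0,0],[-1,0,0,1.5,0,0,0],[-1,0,0,1.5,0,0,0],[-1,0,0,1.5,0,0,0],[-1,0,0,1.5,0,0,0],[-1,0,0,1.5,0,0,0],[-1,0,0,1.5,0,0,0],[-1,0,0,1.0,0,0,0],[-1,0,0,0.5,0,0,0],[-1,0,0,0,0,0,0]]])

```text
time: 9.07
position: [0.5343, -0.2324, 0.2217]
ee_rot: [0.894, -0.314, 0.265, -0.181]
force: [-0.1, 0.5, -1.5]
width: 0.0217
finger_force: 68.5
```

```bash
cat > st.py <<'E'
from h import *
np.set_printoptions(precision=4,suppress=True)
s=state(); Rt=R.from_quat(s["ee_rot"]); T=s["position"]+Rt.apply([.003,-.0005,.141]); d=(M-T)@A
print(s["time"],"depth",d,"lateral(tool)",Rt.inv().apply((T-(M-A*d))),"axis in tool",Rt.inv().apply(A),"axial F",s["force"]@A,"F tool",Rt.inv().apply(s["force"]),"Tq",s["wrist_torque"],s["joint_positions"])
E
python3 st.py
```

```text
9.075 depth 0.05454679809283459 lateral(tool) [0.0012 0.0013 0.    ] axis in tool [ 0.0011  0.0006 -1.    ] axial F -1.2599381087657708 F tool [-0.9416  0.3922  1.2592] Tq [-0.394   1.4247 -0.0072] [-0.3684  0.1628 -0.2702 -0.6081 -0.6785  1.6543]
```

Call:
send_rows(deltas=[[[-1,0,0,0.8,0,0,0],[-1,0,0,0.8,0,0,0],[-1,0,0,0.6,0,0,0],[-1,0,0,0,0,0,0],[-1,0,0,0,0,0,0]]])

```text
time: 9.7
position: [0.5471, -0.229, 0.2045]
ee_rot: [0.893, -0.314, 0.265, -0.181]
force: [0.6, 0.0, -0.7]
width: 0.0213
finger_force: 68.5
```

```bash
python3 st.py
```

```text
9.7 depth 0.07632808545858953 lateral(tool) [0.0013 0.0013 0.    ] axis in tool [ 0.0014  0.0005 -1.    ] axial F -0.906238868218657 F tool [0.0965 0.0563 0.9064] Tq [-0.3816  1.423   0.0547] [-0.3547  0.1973 -0.27   -0.6267 -0.6431  1.6703]
```

Call:
send_rows(deltas=[[[-1,0,0,0.3,0,0,0],[-1,0,0,0.2,0,0,0],[-1,0,0,0,0,0,0],[-1,0,0,0,0,0,0]]])

```text
time: 10.2
position: [0.5501, -0.2282, 0.2005]
ee_rot: [0.893, -0.314, 0.265, -0.181]
force: [-0.2, 0.3, -1.4]
width: 0.0214
finger_force: 68.5
```

```bash
python3 st.py
```

```text
10.2 depth 0.081324232960675 lateral(tool) [0.0013 0.0013 0.    ] axis in tool [ 0.0015  0.0004 -1.    ] axial F -1.0370158355490589 F tool [-0.8174  0.5244  1.0361] Tq [-0.3598  1.4481 -0.0335] [-0.3518  0.2053 -0.2696 -0.6314 -0.6354  1.6743]
```

Call:
send_rows(deltas=[[[-1,0,0,0.2,0,0,0],[-1,0,0,0.2,0,0,0],[-1,0,0,0,0,0,0],[-1,0,0,0,0,0,0]]])

```text
time: 10.7
position: [0.5525, -0.2277, 0.1975]
ee_rot: [0.893, -0.314, 0.265, -0.181]
force: [-0.9, -0.6, -1.0]
width: 0.0214
finger_force: 68.7
```

```bash
python3 st.py
```

```text
10.7 depth 0.0852020060993786 lateral(tool) [0.0015 0.0012 0.    ] axis in tool [ 0.0017  0.0004 -1.    ] axial F -0.16318399099551129 F tool [-0.5292  1.3109  0.1628] Tq [-0.2875  1.2941 -0.01  ] [-0.3495  0.2116 -0.269  -0.635  -0.6293  1.6775]
```

Call:
send_rows(deltas=[[[-1,0,0,0.2,0,0,0],[-1,0,0,0.1,0,0,0],[-1,0,0,0,0,0,0],[-1,0,0,0,0,0,0]]])

```text
time: 11.2
position: [0.5542, -0.2272, 0.1951]
ee_rot: [0.893, -0.314, 0.265, -0.181]
force: [-2.2, -0.7, 1.5]
width: 0.0212
finger_force: 68.9
```

```bash
python3 st.py
```

```text
11.2 depth 0.08818832557002164 lateral(tool) [0.0015 0.0012 0.    ] axis in tool [ 0.0018  0.0004 -1.    ] axial F 2.607923162204849 F tool [-0.4534  0.7856 -2.6084] Tq [-0.327   1.2749  0.0672] [-0.3478  0.2165 -0.2687 -0.6377 -0.6247  1.6799]
```

Call:
send_rows(deltas=[[[-1,0,0,0.1,0,0,0],[-1,0,0,0,0,0,0],[-1,0,0,0,0,0,0],[-1,0,0,0,0,0,0],[-1,0,0,-0.7,0,0,0],[-1,0,0,-1.2,0,0,0],[-1,0,0,-1.2,0,0,0],[-1,0,0,-1.2,0,0,0],[-1,0,0,-1.2,0,0,0],[-1,0,0,-0.6,0,0,0],[-1,0,0,0,0,0,0],[-1,0,0,0,0,0,0]]])

```text
time: 12.7
position: [0.5189, -0.2364, 0.2421]
ee_rot: [0.893, -0.314, 0.264, -0.181]
force: [0.5, -0.8, -1.5]
width: 0.0217
finger_force: 68.5
```

```bash
python3 st.py; python3 - <<'E'
from h import *
im,d=vision.get_image("top"); im=np.ascontiguousarray(im[:,:,::-1]); s=state()
c=proj("top",M)[0].astype(int); a=im[c[1]-50:c[1]+50,c[0]-50:c[0]+50]
im2,_=vision.get_image("side"); im2=im2[:,:,::-1]; c=proj("side",M)[0].astype(int); b=im2[c[1]-50:c[1]+50,c[0]-50:c[0]+50]
cv2.imwrite("pics/up1.png",np.hstack([cv2.resize(x,(400,400),interpolation=2) for x in(b,a)]))
E
```

```text
12.7 depth 0.028627539838306387 lateral(tool) [0.0008 0.0014 0.    ] axis in tool [ 0.0007  0.0006 -1.    ] axial F -1.3744088299465613 F tool [0.345  1.0512 1.3753] Tq [-0.4207  1.4774  0.0298] [-0.3863  0.1232 -0.2673 -0.5885 -0.7232  1.6376]
```

View pics/up1.png

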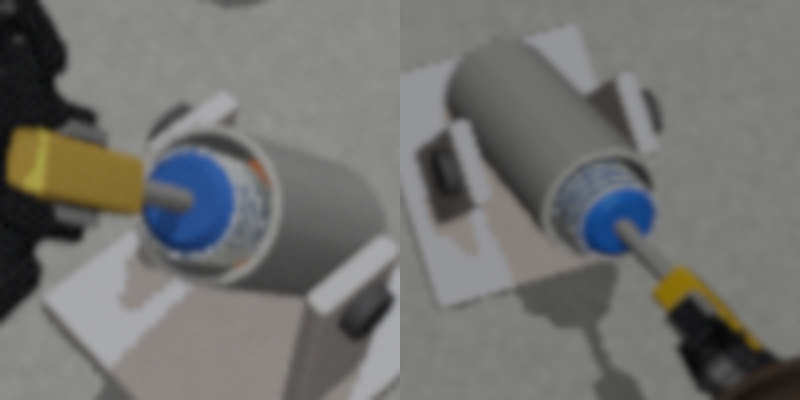

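The head is centred in the mouth in both views (side 190,200; top 618,215), about half of it out.

Call:
send_rows(deltas=[[[-1,0,0,1.0,0,0,0],[-1,0,0,1.2,0,0,0],[-1,0,0,1.2,0,0,0],[-1,0,0,1.0,0,0,0],[-1,0,0,0.7,0,0,0],[-1,0,0,0.5,0,0,0],[-1,0,0,0.3,0,0,0],[-1,0,0,0.2,0,0,0],[-1,0,0,0,0,0,0],[-1,0,0,0,0,0,0],[-1,0,0,0,0,0,0]]])

```text
time: 14.18
position: [0.5545, -0.227, 0.1943]
ee_rot: [0.893, -0.314, 0.265, -0.181]
force: [-3.5, -1.2, 1.0]
width: 0.0214
finger_force: 68.9
```

```bash
python3 st.py
```

```text
14.175 depth 0.08908269508888746 lateral(tool) [0.0013 0.0014 0.    ] axis in tool [ 0.0015  0.0006 -1.    ] axial F 3.021753319874134 F tool [-1.1189  2.0155 -3.0223] Tq [-0.3142  1.9552  0.111 ] [-0.3473  0.2179 -0.2689 -0.6386 -0.6235  1.6808]
```

Call:
send_rows(deltas=[[[-1,0,0,0,0,0,0],[-1,0,0,0,0,0,0],[-1,0,0,-0.7,0,0,0],[-1,0,0,-1.2,0,0,0],[-1,0,0,-1.2,0,0,0],[-1,0,0,-1.2,0,0,0],[-1,0,0,-1.2,0,0,0],[-1,0,0,-0.6,0,0,0],[-1,0,0,0,0,0,0],[-1,0,0,0,0,0,0]]])

```text
time: 15.42
position: [0.5189, -0.2364, 0.2421]
ee_rot: [0.893, -0.314, 0.264, -0.181]
force: [0.3, 0.6, -1.2]
width: 0.0212
finger_force: 68.8
```

```bash
python3 st.py
```

```text
15.425 depth 0.028629322239143974 lateral(tool) [0.0008 0.0014 0.    ] axis in tool [ 0.0007  0.0006 -1.    ] axial F -1.2874384651127655 F tool [-0.6544 -0.019   1.287 ] Tq [-0.3607  1.4155  0.0343] [-0.3863  0.1232 -0.2673 -0.5886 -0.7232  1.6376]
```

Call:
send_rows(deltas=[[[-1,0,0,1.0,0,0,0],[-1,0,0,1.2,0,0,0],[-1,0,0,1.2,0,0,0],[-1,0,0,1.0,0,0,0],[-1,0,0,0.7,0,0,0],[-1,0,0,0.5,0,0,0],[-1,0,0,0.3,0,0,0],[-1,0,0,0.2,0,0,0],[-1,0,0,0,0,0,0],[-1,0,0,0,0,0,0],[-1,0,0,0,0,0,0]]])

```text
time: 16.8
position: [0.5545, -0.227, 0.1942]
ee_rot: [0.893, -0.314, 0.265, -0.181]
force: [-3.2, -0.6, 2.9]
width: 0.0217
finger_force: 69.0
```

```bash
python3 st.py
```

```text
16.8 depth 0.08909153491550081 lateral(tool) [0.0013 0.0014 0.    ] axis in tool [ 0.0015  0.0006 -1.    ] axial F 4.250037517492887 F tool [-0.6875  0.4564 -4.2508] Tq [-0.4331  1.9328  0.0913] [-0.3473  0.2179 -0.2689 -0.6386 -0.6235  1.6808]
```

Third stroke up, a pause at half head, then straight out.

Call:
send_rows(deltas=[[[-1,0,0,0,0,0,0],[-1,0,0,0,0,0,0],[-1,0,0,-0.7,0,0,0],[-1,0,0,-1.2,0,0,0],[-1,0,0,-1.2,0,0,0],[-1,0,0,-1.2,0,0,0],[-1,0,0,-1.2,0,0,0],[-1,0,0,-0.6,0,0,0],[-1,0,0,0,0,0,0],[-1,0,0,0,0,0,0]]])

```text
time: 18.05
position: [0.5188, -0.2364, 0.2421]
ee_rot: [0.894, -0.314, 0.264, -0.181]
force: [0.3, 0.2, -1.0]
width: 0.0213
finger_force: 68.8
```

Call:
send_rows(deltas=[[[-1,0,0,-1.0,0,0,0],[-1,0,0,-1.5,0,0,0],[-1,0,0,-2.0,0,0,0],[-1,0,0,-2.5,0,0,0],[-1,0,0,-2.0,0,0,0],[-1,0,0,0,0,0,0]]])

```text
time: 18.8
position: [0.4658, -0.2515, 0.3166]
ee_rot: [0.893, -0.314, 0.267, -0.181]
force: [-0.8, -0.4, -0.2]
width: 0.0214
finger_force: 68.7
```

```bash
python3 - <<'E'
from h import *
s=state(); R1=down(np.radians(51-180)); print(s["time"],s["position"])
plan([.650,.208,.36],R1,12)
E
```

```text
18.8 [ 0.46584146 -0.25150217  0.31663063]
[-1.37, -3.71, 1.21] [-0.044, -0.0325, 0.0003]
[-1.34, -3.76, 1.09] [-0.044, -0.0325, 0.0003]
[-1.3, -3.81, 0.97] [-0.044, -0.0325, 0.0003]
[-1.28, -3.85, 0.84] [-0.044, -0.0325, 0.0003]
[-1.25, -3.88, 0.71] [-0.044, -0.0325, 0.0003]
[-1.23, -3.91, 0.58] [-0.044, -0.0325, 0.0003]
[-1.22, -3.93, 0.45] [-0.044, -0.0325, 0.0003]
[-1.21, -3.95, 0.31] [-0.044, -0.0325, 0.0003]
[-1.2, -3.96, 0.18] [-0.044, -0.0325, 0.0003]
[-1.2, -3.96, 0.04] [-0.044, -0.0325, 0.0003]
[-1.2, -3.96, -0.09] [-0.044, -0.0325, 0.0003]
[-1.21, -3.95, -0.23] [-0.044, -0.0325, 0.0003]
```

Call:
send_rows(deltas=[[[-1,-1.4,-3.7,1.2,-0.044,-0.032,0],[-1,-1.3,-3.8,1.1,-0.044,-0.032,0],[-1,-1.3,-3.8,1.0,-0.044,-0.032,0],[-1,-1.3,-3.8,0.8,-0.044,-0.032,0],[-1,-1.3,-3.9,0.7,-0.044,-0.032,0],[-1,-1.2,-3.9,0.6,-0.044,-0.033,0],[-1,-1.2,-3.9,0.4,-0.044,-0.033,0],[-1,-1.2,-4.0,0.3,-0.044,-0.033,0],[-1,-1.2,-4.0,0.2,-0.044,-0.033,0],[-1,-1.2,-4.0,0,-0.044,-0.033,0],[-1,-1.2,-3.9,-0.1,-0.044,-0.033,0],[-1,-1.2,-3.9,-0.2,-0.044,-0.033,0]]])

```text
time: 20.3
position: [0.6492, 0.2105, 0.3573]
ee_rot: [0.943, -0.331, -0.004, 0.0]
force: [0.5, 0.2, -1.0]
width: 0.0216
finger_force: 68.6
```

Call:
send_rows(deltas=[[[-1,0,0,0,0,0,0],[-1,0,0,0,0,0,0]]])

```text
time: 20.55
position: [0.6488, 0.2088, 0.357]
ee_rot: [0.943, -0.331, -0.003, 0.0]
force: [-0.5, -0.3, -0.7]
width: 0.0214
finger_force: 68.8
```

```bash
python3 - <<'E'
from brush import *
np.set_printoptions(precision=4,suppress=True)
s,o=see("ret"); print(s["time"],s["position"]); Rt=R.from_quat(s["ee_rot"]); plan([s["position"][0],s["position"][1],.36],down(np.radians(51-180)),1)
D={n:vision.get_image(n)[1] for n in P}
for n,(X,c) in o.items():
    h=X[(X[:,2]>.092)&(X[:,2]<.138)&(np.hypot(X[:,0],X[:,1])<.035)]; W=Rt.apply(h)+s["position"]
    r=least_squares(lambda q:np.hypot(*(h[:,:2]-q).T)-.022,[0,0],loss="soft_l1",f_scale=.001); w=Rt.apply([*r.x,.115])+s["position"]
    print(n,"head tool",r.x,np.abs(r.fun).mean(),"world",w,"zmax",X[:,2].max())
    q=proj(n,[.652,.205,.04])[0].astype(int); Y,px=cloud(n,D[n],(q[0]-28,q[0]+28,q[1]-30,q[1]+30))
    for k,rad in(((Y[:,2]>.069)&(Y[:,2]<.079),None),((Y[:,2]>.02)&(Y[:,2]<.066)&(np.hypot(*(Y[:,:2]-[.652,.205]).T)>.03),.033)):
        Z=Y[k&(np.hypot(*(Y[:,:2]-[.652,.205]).T)<.04)]
        f=(lambda q:np.hypot(*(Z[:,:2]-q).T)-rad) if rad else (lambda q:np.maximum(np.abs(np.hypot(*(Z[:,:2]-q).T)-.0305)-.0025,0))
        r=least_squares(f,[.652,.205],loss="soft_l1",f_scale=.001); print("  holder",len(Z),r.x)
E
```

```text
20.55 [0.6488 0.2088 0.357 ]
[-0.04, -0.1, -0.14] [0.0004, 0.005, 0.0039]
side head tool [ 0.0018 -0.0008] 0.0009358394243378558 world [0.65   0.2085 0.242 ] zmax 0.14096056581498934
  holder 192 [0.6515 0.2058]
  holder 355 [0.6521 0.2064]
top head tool [0.0045 0.0005] 0.0006489835818670528 world [0.6513 0.2059 0.2419] zmax 0.13870262831420416
  holder 136 [0.653  0.2052]
  holder 83 [0.6533 0.2054]
```

Call:
send_rows(deltas=[[[-1,0.2,0,2.5,0,0.005,0],[-1,0,0,3.5,0,0,0],[-1,0,0,3.5,0,0,0],[-1,0,0,2.5,0,0,0],[-1,0,0,2.0,0,0,0],[-1,0,0,1.5,0,0,0],[-1,0,0,1.5,0,0,0],[-1,0,0,1.5,0,0,0],[-1,0,0,1.0,0,0,0],[-1,0,0,0.5,0,0,0],[-1,0,0,0,0,0,0],[-1,0,0,0,0,0,0]]])

```text
time: 22.25
position: [0.6505, 0.2075, 0.1589]
ee_rot: [0.943, -0.332, 0.0, -0.0]
force: [-0.2, -0.7, -0.8]
width: 0.0213
finger_force: 68.8
```

```bash
python3 st.py
```

```text
22.25 depth 0.21492773786177943 lateral(tool) [-0.291  -0.2673 -0.034 ] axis in tool [-0.3576  0.4906 -0.7947] axial F -0.45718087754509024 F tool [0.3017 0.6221 0.8236] Tq [ 0.0119 -0.0162 -0.0199] [ 0.5452  0.5336  0.0652  0.0003 -1.1019  0.3495]
```

Call:
send_rows(deltas=[[[-1,0,0,0.4,0,0,0],[-1,0,0,0.4,0,0,0],[-1,0,0,0,0,0,0],[-1,0,0,0,0,0,0]]])

```text
time: 22.75
position: [0.6502, 0.2074, 0.1502]
ee_rot: [0.943, -0.332, -0.0, 0.0]
force: [-0.2, 0.3, -1.2]
width: 0.0212
finger_force: 68.8
```

Call:
send_rows(deltas=[[[-1,0,0,0.1,0,0,0],[-1,0,0,0,0,0,0],[-1,0,0,0,0,0,0]]])

```text
time: 23.12
position: [0.6502, 0.2074, 0.1493]
ee_rot: [0.943, -0.332, -0.0, 0.0]
force: [0.2, 0.2, -1.1]
width: 0.0215
finger_force: 69.1
```

Call:
send_rows(deltas=[[[-1,0,0,0.1,0,0,0],[-1,0,0,0,0,0,0],[-1,0,0,0,0,0,0]]])

```text
time: 23.5
position: [0.6503, 0.2073, 0.1492]
ee_rot: [0.943, -0.332, 0.0, 0.0]
force: [-2.7, -0.3, 5.5]
width: 0.0216
finger_force: 69.4
```

Call:
send_rows(deltas=[[[-1,0,0,0.1,0,0,0],[-1,0,0,0,0,0,0],[-1,0,0,0,0,0,0]]])

```text
time: 23.88
position: [0.6504, 0.2073, 0.1492]
ee_rot: [0.943, -0.331, 0.0, 0.0]
force: [-2.2, 0.1, 8.1]
width: 0.0212
finger_force: 69.9
```

Call:
send_rows(deltas=[[[-1,0,0,-0.2,0,0,0],[-1,0,0,0,0,0,0],[-0.3,0,0,0,0,0,0],[0,0,0,0,0,0,0],[0.5,0,0,0,0,0,0],[1,0,0,0,0,0,0],[1,0,0,0,0,0,0],[1,0,0,0,0,0,0],[1,0,0,0,0,0,0],[1,0,0,0,0,0,0]]])

```text
time: 25.12
position: [0.6501, 0.2074, 0.1492]
ee_rot: [0.943, -0.332, -0.0, 0.0]
force: [0.3, -0.4, -0.2]
width: 0.0855
finger_force: 0.0
```

Call:
send_rows(deltas=[[[1,0,0,-1.0,0,0,0],[1,0,0,-2.0,0,0,0],[1,0,0,-3.0,0,0,0],[1,0,0,-4.0,0,0,0],[1,0,0,-4.0,0,0,0],[1,0,0,-3.0,0,0,0],[1,0,0,-1.0,0,0,0],[1,0,0,0,0,0,0],[1,0,0,0,0,0,0]]])

```text
time: 26.25
position: [0.6497, 0.2073, 0.3272]
ee_rot: [0.943, -0.332, -0.002, 0.001]
force: [0.0, 0.5, -0.6]
width: 0.0853
finger_force: 0.0
```

```bash
python3 - <<'E'
from h import *
ims=[]
for n in P:
    im,d=vision.get_image(n); q=proj(n,[.652,.205,.1])[0].astype(int); y0=max(q[1]-60,0)
    ims.append(cv2.resize(im[y0:y0+120,q[0]-60:q[0]+60,::-1],(400,400),interpolation=2))
    X,px=cloud(n,d,(q[0]-35,q[0]+35,max(q[1]-45,0),q[1]+35)); c=im[px[:,1],px[:,0]].astype(int)
    k=(np.hypot(*(X[:,:2]-[.652,.205]).T)<.05)&(X[:,2]>.1)&(X[:,2]<.225)&(c[:,0]-c[:,2]>30); Y=X[k]; print(n,len(Y),Y[:,2].max(),Y[Y[:,2]>.195].mean(0))
cv2.imwrite("pics/end.png",np.hstack(ims)); s=state(); print(s["time"],s["position"],s["force"],s["finger_force"])
E
```

```text
side 316 0.2109602741217509 [0.65052672 0.20146891 0.20573287]
top 79 0.20799666077514456 [0.64779741 0.20789883 0.20420237]
26.35 [0.64983035 0.20730175 0.32739167] [ 0.45523718 -0.25006057  0.13545055] 0.0
```

View pics/end.png

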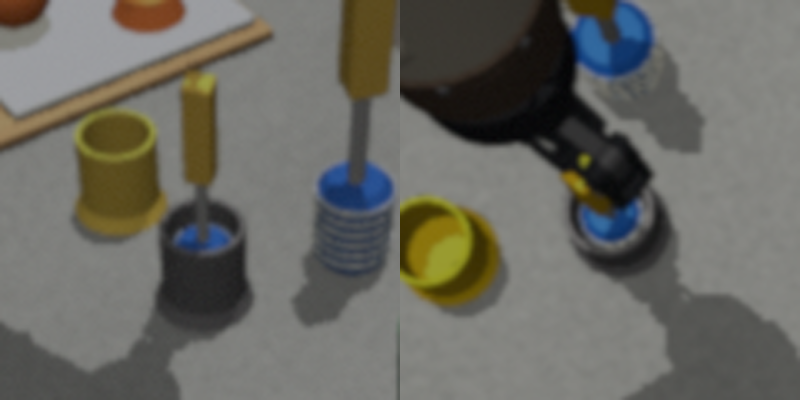

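The brush is upright in the grey holder (side crop: handle at 200,130, holder at 203,260), its head fully down and its top at 0.206 m, as at the start. The gripper is clear of it.

```bash
python3 -c "
from cell import ctrl; print(ctrl.hand_in())"
```

```text
the job is handed in; nothing more can be done
None
```

I scrubbed the barrel with three full strokes, pressing the piston at about 4 N each time. The brush is back upright in its grey holder with its head fully down, and the job was handed in at about 26 s; I did not measure the tumbler, jar and reamer again afterwards.

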